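Fish a fallen balance weight out of the gap between two cases

TASK

The brass weight has fallen into the narrow gap between the two grey instrument cases. Take the bent steel rod by its wooden handle, work its hook by feel past the weight and behind it, and gently draw the weight out with the rod, upright, until it comes to stand up against the low metal strip on the worktop in front of the gap, never pressing hard on the weight, the cases or the strip. Then lay the rod down flat on the open worktop, away from the gap and the weight, and leave the other things where they are.

Things in the scene. Friction and masses are not known exactly. Their poses are not given: they have to be found in the camera images.
- case_far: Fixed grey case on the far side of the gap, 115 high. Origin on the worktop at the gap's open mouth, foot of its gap wall. x: along the gap, from the mouth (x=0) inward; y: from the gap into this case (x 0 to 190, y 0 to 105). A dark steel strip, 5 high, 12 wide, y -120 to 30, crosses the front, its face 50 to 95 mm out from the mouth (not measured: feel for it). Over 12 N harms case or strip.
- case_near: Like case on the robot's side, parallel; origin at the mouth, foot of its gap wall, axes as case_far's; it fills x 0 to 190, y -105 to 0. Walls 85 to 88 mm apart. Grey plastic trunking lines its wall from x=32 inward (75 high), standing 2 to 8 mm proud; a duct shuts the gap's end, face 126 to 134 mm in. Neither is measured: find them by touch. Over 12 N harms it.
- fallen_weight: Brass weight in the gap: round, 38 diameter up to 38 high, 52 high with its knob, 0.3 to 0.48 kg, upright; origin at the centre of its underside. It stands nearer the far wall, its middle 78 to 90 mm in from the mouth, 17 to 37 mm free between it and the duct. It slides under 1.5 to 4 N; more than 12 N from the rod harms it.
- weight_mid (a point): The middle of the fallen weight, 26 mm above its underside.
- bent_rod: It lies flat: wooden handle 90 long, 18 wide, 28 high, with an 8 mm round steel rod; 0.16 kg. Held 6 mm or more up it clears the strip. Origin below the handle's middle (underside); x from handle to hook, z up. The rod's axis is 5 mm above the underside, straight to x=210, where it bends square to +y; far face x=214; the tip, turned back a little, ends at y=+32. Rod and hook span y -4 to +32.
- rod_grip (a point): The middle of the rod's wooden handle, 14 mm above its underside: where to grasp it, across its 18 mm width. Axes as those of the rod.
- hook_end (a point): The middle of the round end of the hook: 205 mm ahead (x) of the handle's middle and 28 mm to the side (+y).
- small_weight: A smaller brass weight, 29 diameter, 38 high, left of the far case: to be left alone. Origin at the centre of its underside.
- tiny_weight: The smallest brass weight, 24 diameter, 30 high, beside it: to be left alone. Origin at the centre of its underside.
Mind the look-alikes: they are no part of the job. Leave any blue or green look-alike of the fallen_weight alone.

How it is judged:
On the way, in this order (a step that is already met when the one before it is completed fails the run):
1. the hook of the bent rod is behind the weight, on the duct's side of it, with the weight still in the gap (x of fallen_weight in the frame of case_far above 0.03 m and x of hook_end in the frame of case_far above 0.09 m and y of hook_end in the frame of case_far between -0.036 and 0 m and height (world z) of hook_end below 0.04 m and horizontal distance between hook_end and weight_mid below 0.05 m), for 0.1 s.
2. the weight, drawn out of the gap, is pulled up against the strip (over 0.3 N) with the rod behind it (x of fallen_weight in the frame of case_far below -0.022 m and contact force between fallen_weight and case_far above 0.3 N and contact force between fallen_weight and bent_rod above 0.3 N), for 0.1 s.
At the end, for the whole second after the job is handed in: the weight stands upright at rest between mouth and strip, wholly outside the gap (middle 22 to 85 mm out, not beyond the strip's ends); the rod lies flat at rest, hook out of the gap, not touching the weight, hook and handle each over 60 mm from the weight's middle (x of fallen_weight in the frame of case_far between -0.085 and -0.022 m and y of fallen_weight in the frame of case_far between -0.125 and 0.03 m and angle between each of fallen_weight, bent_rod's own z axis and vertical below 0.1 rad and height (world z) of fallen_weight below 0.005 m and linear speed of each of fallen_weight, bent_rod below 0.01 m/s and height (world z) of bent_rod below 0.006 m and horizontal distance between each of hook_end, rod_grip and weight_mid above 0.06 m and (x of hook_end in the frame of case_far below -0.01 m or y of hook_end in the frame of case_far above 0.1 m or y of hook_end in the frame of case_far below -0.17 m) and contact force between bent_rod and fallen_weight below 0.05 N).
It fails at once if a case, its trunking or the strip pressed with more than 12 N (contact force between any of case_far, case_near and anything else above 12 N).
It fails at once if the weight pressed with more than 12 N by the rod (contact force between fallen_weight and bent_rod above 12 N).
It fails at once if the weight handled with the fingers while in the gap (contact force between the fingers and fallen_weight above 0.5 N and x of fallen_weight in the frame of case_far above -0.015 m).
It fails at once if the fallen weight tipped or lifted (angle between fallen_weight's own z axis and vertical above 0.4 rad or height (world z) of fallen_weight above 0.03 m).
It fails at once if another weight disturbed (distance of any of small_weight, tiny_weight from where it was at the start of the episode above 0.02 m).
It also fails if it takes over 64 s, if anything falls off the work surface, if the arm or the gripper's body presses on something with over 40 N, if the wrist force passes 120 N, or if a joint passes its speed limit or range.

ROBOT

A 6-joint arm with a two-finger parallel gripper is mounted at the origin on a cart in front of the work surface, level with it; the furniture and walls round the work are solid. World frame = base frame: x ahead of the robot, y to its left, z up, the work surface at z = 0. Lengths are in m, angles in rad, forces in N, time in s.
With the tool pointing down it reaches from about 0.35 to 0.775 m from the base axis. Payload 5.5 kg.
Tool frame: the origin (TCP) lies between the finger pads; the fingertips stand 11 mm ahead of it and the grasp point (between the pads) lies 8 mm behind it (tips_ahead is the distance from the TCP to the fingertips, in m); z points along the fingers, y is the line along which they close (so a half turn about z gives the same grasp; the last joint's range is limited). The gripper opens to 85 mm and grips with 20 to 120 N. Pads are 22 mm wide; open, the fingers measure 114 mm over their backs; the gripper's body (76 mm by 85 mm) begins 54 mm behind the grasp point. The pads swing forward as they close: fully open they stand 13 mm farther back than shut.
Start: joints at [1.049, 0.313, 0.046, 1.304, 0, 1.431], TCP at [0.214, 0.534, 0.242] pointing down, gripper open.
Joint ranges: [-2.76, 2.76], [-0.86, 1.69], [-1.03, 1.26], [-2.2, 2.34], [-1.47, 1.5], [-3.14, 3.14]. Speed limits (rad/s): [2.57, 2.57, 3.14, 3.14, 3.14, 3.14].

INTERFACE

Orientations are given as a unit quaternion [w, x, y, z].
In Python, from workcell import * gives the robot as it stands. The module is installed in compiled form; this text tells all that it offers.
- The arm moves only by the tool jog_arm, never from a script. Its argument "moves" is a list of rows, each an object with "fingers": the closure, from 0 (fully open) to 1 (shut); "slide": the shift along the tool's x, y, z in mm, a list of three; "angular": the turn, a rotation vector about the tool's x, y, z in degrees, a list of three. A call has 1 to 10 rows; each row is the pose to reach, as a shift and turn from the pose commanded when the call began, along the tool's axes at that moment; what a row does not reach only later rows make up. A row lasts 1/12 s, in which the tool goes at most 41.7 mm and 7.16 degrees, less where a joint would pass 70% of its speed; a pose out of reach is approached as far as the arm can. A call with a gripper value outside its range is refused whole. The fingers move at their own pace and stop on an object; "squeeze" is the grip in N (left out, the last holds). Time passes only in rows, so rows that repeat a pose let the fingers close. It gives the time, the measured TCP pose, the force, the opening and the grip force at its end, in the units of the state.
- get_state(): the state, without advancing time (a new reading comes with each control period).
- read_camera(name): name is "scene" or "top"; returns a dict with "color" (384x512x3 uint8, red, green, blue), "fovy" (degrees; the focal length in pixels is half the picture's height over the tangent of half this angle, whatever the lens; pixels are square), "cx", "cy" (the principal point, pixels), "D" ([k1, k2, p1, p2, k3] as OpenCV has them; the pictures are not rectified), "world_from_camera" (4x4, takes a point from camera to world coordinates). Camera axes: x right, y down, z forward; pixel columns grow to the right and rows downward; lengths in m; the calibration is good to about 2 mm. A picture is of the moment at which its call begins. There is no depth.
- hand_in(): hands the job in; it is judged then, once.
Trained networks look in a picture, given as the dict that the camera call returned (one of the last four; its "shot" number tells which), for a name from the list of things; names that differ only in an ending like _2 or _b are one class to them, and where a whole thing is asked for, a point or a joint stands for the part that bears it (a point fixed in the world has none). Each returns a list of dicts, best first, with "p" (0 to 1); they miss things now and then, are a little off and sometimes report something else, mostly with a low value. They report only what shows in the picture. A call takes as long as a camera call. They do not tell look-alikes from the thing itself.
- look_for(target, picture): "point" ([column, row] in pixels, amid what is visible of it).
- tip_of(target, picture): "point" ([column, row] in pixels: a listed point, or the origin of a listed thing).
The state is a dict: "clock": time; "joint_pos": joint angles; "qvel": joint speeds; "tau": joint torques, N m; "tcp_pos": TCP position; "orientation": TCP orientation; "wrist_force": force on the tool from outside, world axes, zero at the start; "ft_torque": the same for the moment, N m; "finger_gap": finger opening in m; "grip_force": force on a finger pad.
Only numpy, scipy, OpenCV 4.12 (cv2) and the standard library are available. Lean on these libraries where they do the work, as an engineer would, in place of code of your own. Each camera call takes 0.05 s, during which the arm holds its last target. There are 200 camera calls.

## Working session

There is one attempt and no reset: what is moved stays moved. The work goes in short steps, Python scripts to look and compute and a tool call to move; the robot and the scene stay as the last step left them, time stands still between calls to the robot, and variables do not carry over. Pictures are saved under pics/ and viewed, at most 10 in all, crops included, and the job is handed in when it is done.

Besides the shell and the picture viewer there is one more tool, called in YAML: its name, and indented under it one key for each argument. jog_arm: Moves the arm, as the interface text tells. Its arguments: {"type":"object","properties":{"moves":{"type":"array","items":{"type":"object","properties":{"fingers":{"type":"number"},"slide":{"type":"array","items":{"type":"number"}},"angular":{"type":"array","items":{"type":"number"}}}}},"squeeze":{"type":"number"}},"required":["moves"]}

```bash
mkdir -p pics; cat > h.py <<'E'
from workcell import *
import numpy as np, cv2
def K(p):
    f=p["color"].shape[0]/2/np.tan(np.radians(p["fovy"])/2)
    return np.array([[f,0,p["cx"]],[0,f,p["cy"]],[0,0,1.]])
def ray(p,uv):
    u=cv2.undistortPoints(np.array([[uv]],float),K(p),np.array(p["D"],float))[0,0]
    T=np.array(p["world_from_camera"]); return T[:3,3],T[:3,:3]@np.array([u[0],u[1],1])
def at(p,uv,z):
    o,d=ray(p,uv); return o+d*(z-o[2])/d[2]
def proj(p,X):
    T=np.linalg.inv(np.array(p["world_from_camera"])); X=np.atleast_2d(np.array(X,float))
    return cv2.projectPoints(X,cv2.Rodrigues(T[:3,:3])[0],T[:3,3],K(p),np.array(p["D"],float))[0][:,0]
def save(p,n,s=1.5,crop=None):
    c=p["color"][:,:,::-1]
    if crop: c=c[crop[1]:crop[3],crop[0]:crop[2]]
    cv2.imwrite("pics/"+n,cv2.resize(np.ascontiguousarray(c),None,fx=s,fy=s,interpolation=cv2.INTER_CUBIC))
E
python3 - <<'E'
from h import *
np.set_printoptions(precision=4,suppress=True)
Z=dict(case_far=0,case_near=0,fallen_weight=0,weight_mid=.026,bent_rod=0,rod_grip=.014,hook_end=.005,small_weight=0,tiny_weight=0)
for c in ("scene","top"):
    p=read_camera(c); save(p,c+"0.png"); print(c,np.array(p["world_from_camera"])[:3,3])
    for n,z in Z.items():
        for d in tip_of(n,p)[:3]: print(n,np.array(d["point"]),round(d["p"],2),at(p,d["point"],z))
print(get_state())
E
```

```text
scene [ 0.1708 -0.6486  0.6265]
case_far [323.6 260.6] 0.55 [ 0.6088 -0.0728  0.    ]
case_near [295.3 276.9] 0.95 [ 0.5287 -0.0907  0.    ]
case_near [186.8 189.3] 0.24 [0.4298 0.3261 0.    ]
fallen_weight [236.6 275.7] 0.63 [ 0.4208 -0.0367  0.    ]
weight_mid [322.4 216.9] 0.89 [0.6719 0.0354 0.026 ]
weight_mid [237.2 264.8] 0.73 [ 0.424  -0.0333  0.026 ]
weight_mid [354.8 275.3] 0.41 [ 0.6233 -0.1607  0.026 ]
bent_rod [186.9 189.1] 0.85 [0.4303 0.327  0.    ]
rod_grip [186.4 180.2] 0.62 [0.4372 0.3495 0.014 ]
hook_end [251.7 166.9] 0.8 [0.637  0.3568 0.005 ]
small_weight [281.5 195. ] 0.42 [0.6487 0.1945 0.    ]
tiny_weight [272.7 205.9] 0.46 [0.6043 0.1589 0.    ]
tiny_weight [348.5 275.9] 0.23 [ 0.63   -0.1354  0.    ]
top [0.4067 0.1289 0.9897]
case_far [337.8 164.4] 0.59 [ 0.6161 -0.0729  0.    ]
case_near [348.2 196. ] 0.9 [ 0.5291 -0.0998  0.    ]
fallen_weight [299.4 145.7] 0.76 [0.6676 0.0323 0.    ]
fallen_weight [374.1 162.5] 0.65 [ 0.6228 -0.173   0.    ]
fallen_weight [326.2 231.9] 0.56 [ 0.4315 -0.0394  0.    ]
weight_mid [372.6 161.4] 0.64 [ 0.6201 -0.1611  0.026 ]

[... 161 characters left out ...]
ok_end [173.6 156.2] 0.83 [0.6334 0.3806 0.005 ]
hook_end [250.7 160.1] 0.51 [0.6243 0.1662 0.005 ]
small_weight [242.6 155. ] 0.58 [0.6396 0.189  0.    ]
tiny_weight [252.  166.2] 0.45 [0.6083 0.1625 0.    ]
{'clock': 1.0, 'joint_pos': array([ 1.0494,  0.3132,  0.0461,  1.3036, -0.    ,  1.4312]), 'qvel': array([-0.0011,  0.0002,  0.0009, -0.0012,  0.0004, -0.0018]), 'tau': array([  0.0007, -48.0472,  29.882 ,   0.    ,  -0.0002,  -0.    ]), 'tcp_pos': array([0.2143, 0.5336, 0.2423]), 'orientation': array([0.    , 0.1898, 0.9818, 0.0001]), 'wrist_force': array([ 0.1715,  0.0901, -0.3072]), 'ft_torque': array([-0.0542,  0.0115,  0.0096]), 'grip_force': 0.0, 'finger_gap': 0.08549790192546193}
```

View pics/top0.png

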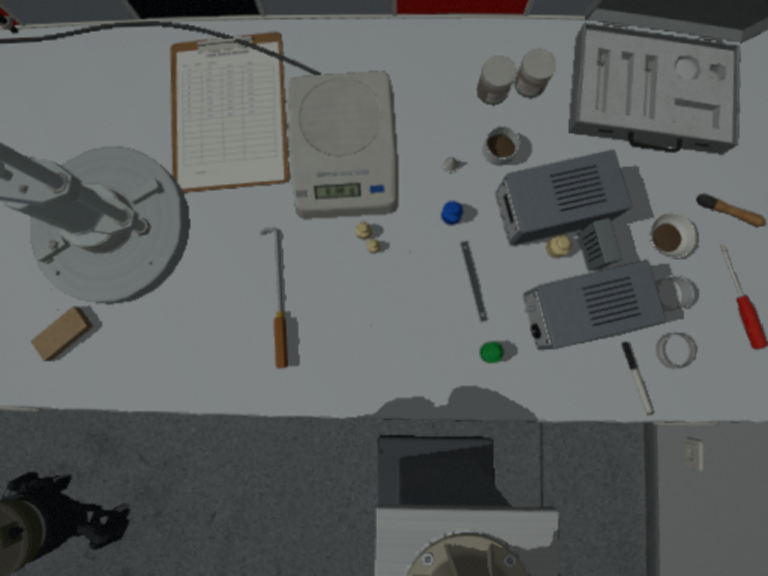

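View pics/scene0.png

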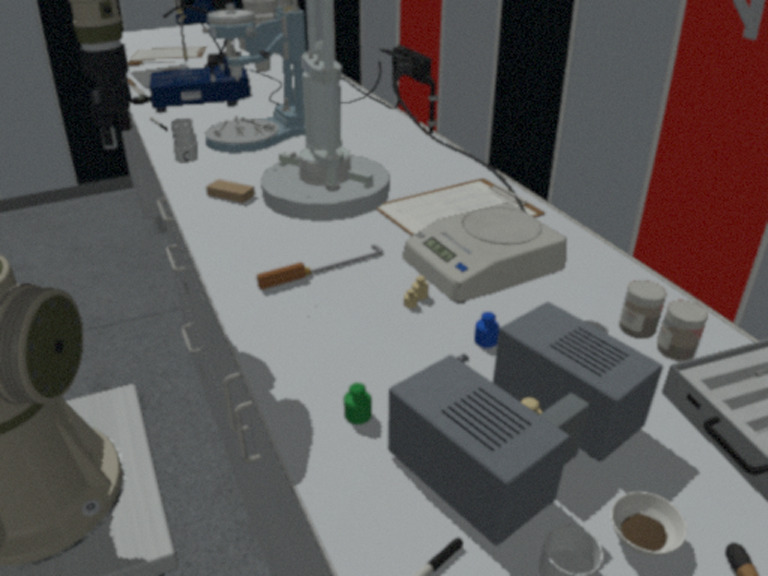

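The top view shows the rod at left, with its handle around (280,340)/1.5 and its hook at (270,231)/1.5. The gap is at right, running inward to screen right. The brass weight is at (559,245)/1.5, the duct at (600,243)/1.5 and the strip around (473,280)/1.5. Next I'll refine the rod pose and the case frame.

```bash
python3 - <<'E'
from h import *
np.set_printoptions(precision=4,suppress=True)
p=read_camera("top"); c=p["color"].astype(int)
m=((c[:,:,0]-c[:,:,2]>50)&(c[:,:,0]>90)).astype(np.uint8); m[:,:170]=0;m[:,200:]=0;m[:200]=0;m[250:]=0
v,u=np.nonzero(m); print(len(u),u.min(),u.max(),v.min(),v.max())
P=np.array([at(p,(a,b),.024) for a,b in zip(u,v)]); q=P.mean(0)
_,s,V=np.linalg.svd(P-q); d=V[0]*np.sign(V[0][0]); t=(P-q)@d
print("handle",q+d*(t.min()+t.max())/2,np.degrees(np.arctan2(d[1],d[0])),t.min(),t.max())
# overlay model of cases
o=np.array([.6161,-.0729]); a=np.array([.295,-.955]);b=np.array([.955,.295])
im=cv2.resize(p["color"][:,:,::-1],None,fx=4,fy=4,interpolation=cv2.INTER_CUBIC)
def line(X,col):
    X=[[*(o+x*a+y*b),z] for x,y,z in X]
    cv2.polylines(im,[(proj(p,X)*4+1.5).astype(int)],False,col,1)
for y0,y1 in((0,.105),(-.087,-.192)):
    line([(0,y0,.115),(.19,y0,.115),(.19,y1,.115),(0,y1,.115),(0,y0,.115)],(0,255,0))
    line([(0,y0,0),(0,y1,0)],(0,0,255))
line([(-.05,-.12,.005),(-.05,.03,.005),(-.062,.03,.005),(-.062,-.12,.005)],(255,255,0))
im=im[360:960,1180:1780]; cv2.imwrite("pics/ov.png",im)
p2=read_camera("scene"); save(p2,"sg.png",5,(250,180,400,300))
E
```

```text
82 183 188 208 244
handle [0.4404 0.3372 0.024 ] 5.1543168087144045 -0.047770850555414544 0.04763976276720516
```

View pics/ov.png

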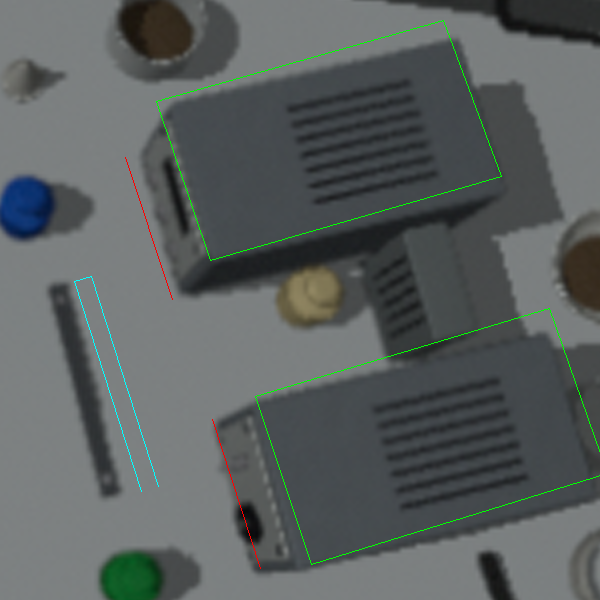

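View pics/sg.png

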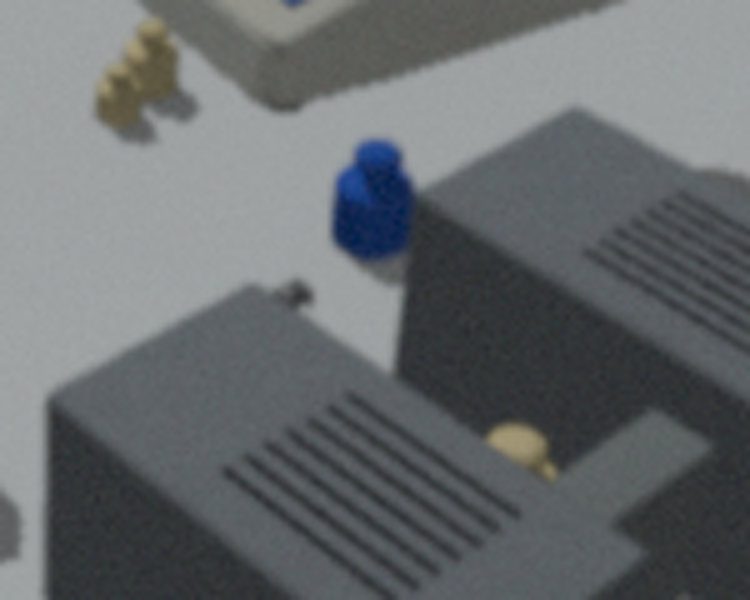

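The overlay shows the rough frame is about right but needs a small rotation. The weight sits by the far wall, with its knob at (320,285) in the crop. The duct is taller than the weight.

```bash
python3 - <<'E'
from h import *
from scipy.optimize import least_squares
np.set_printoptions(precision=4,suppress=True)
p=read_camera("top")
px=lambda u,v:((u+1180-1.5)/4,(v+360-1.5)/4)
C=[((0,0,.115),(211,262)),((.19,0,.115),(503,186)),((.19,.105,.115),(456,38)),((0,.105,.115),(166,105)),((0,0,0),(185,294)),
 ((0,'n',.115),(250,408)),((0,'m',.115),(297,567)),((0,'n',0),(218,422)),((0,'m',0),(258,571))]
def X(q,t):
    x,y,z=t; y={'n':-q[3],'m':-q[3]-.105}.get(y,y); c,s=np.cos(q[2]),np.sin(q[2])
    return [q[0]+x*c-y*s,q[1]+x*s+y*c,z]
f=lambda q:np.concatenate([proj(p,X(q,t))[0]-px(*u) for t,u in C]+[[(q[3]-.0865)*1000]])
r=least_squares(f,[.616,-.073,-1.27,.087],loss='soft_l1'); q=r.x; print(q,np.degrees(q[2])); print(r.fun[:-1].reshape(-1,2))
def loc(u,z):
    w=at(p,px(*u),z)[:2]-q[:2]; c,s=np.cos(q[2]),np.sin(q[2]); return np.array([w[0]*c+w[1]*s,-w[0]*s+w[1]*c])*1000
print("strip",[loc(u,.005) for u in((50,287),(70,283),(102,497),(120,492))])
print("knob",loc((320,284),.052),"bodytop",loc((310,296),.038))
for z in(0,.06,.075,.09,.1): print("duct",z,loc((368,262),z),loc((408,235),z),loc((388,358),z),loc((432,342),z))
h=px; s=read_camera("top")
for z in(.02,.024,.028): print("handle ctr",at(p,(281/1.5,342/1.5),z))
print("rodend",at(p,(278/1.5,231/1.5),.005),"hook",at(p,(264/1.5,232/1.5),.005),"ferr",at(p,(281/1.5,312/1.5),.005))
E
```

```text
[ 0.6149 -0.0745 -1.308   0.0865] -74.94035489812697
[[ 0.5368  0.0888]
 [ 1.141   0.6211]
 [-0.1565 -1.7036]
 [-0.1763 -0.7616]
 [-2.4938  1.7113]
 [ 0.8052 -2.2999]
 [ 1.3481  0.5001]
 [-1.9932  0.0457]
 [-1.2567  0.5023]]
strip [array([-81.3422,  29.6734]), array([-67.3714,  28.9782]), array([ -85.3514, -117.4935]), array([ -72.7716, -117.2368])]
knob [ 81.6878 -20.3835] bodytop [ 77.8623 -24.5932]
duct 0 [136.9201  -6.6422] [169.6741   4.8104] [130.5467 -74.2537] [163.327  -71.1315]
duct 0.06 [113.432  -15.2251] [144.2002  -4.4669] [107.445  -78.7375] [138.238  -75.8046]
duct 0.075 [107.56   -17.3709] [137.8317  -6.7862] [101.6696 -79.8585] [131.9657 -76.9729]
duct 0.09 [101.688  -19.5166] [131.4633  -9.1055] [ 95.8942 -80.9794] [125.6935 -78.1412]
duct 0.1 [ 97.7733 -20.9471] [127.2176 -10.6518] [ 92.0439 -81.7268] [121.512 -78.92 ]
handle ctr [0.4353 0.3309 0.02  ]
handle ctr [0.4352 0.33   0.024 ]
handle ctr [0.4351 0.3292 0.028 ]
rodend [0.6399 0.3479 0.005 ] hook [0.6378 0.3741 0.005 ] ferr [0.4899 0.3361 0.005 ]
```

```bash
cat >> h.py <<'E'
from scipy.spatial.transform import Rotation as R
def go(xyz,ydir):
    """slide mm / angular deg to reach world TCP xyz, tool down with tool-y at angle ydir(deg)"""
    s=get_state(); q=np.array(s["orientation"]); Rc=R.from_quat(np.r_[q[1:],q[0]])
    a=np.radians(ydir); y=np.array([np.cos(a),np.sin(a),0]); z=np.array([0,0,-1.]); x=np.cross(y,z)
    Rt=R.from_matrix(np.c_[x,y,z])
    print("slide",np.round(Rc.inv().apply(np.array(xyz)-s["tcp_pos"])*1000,1),"ang",np.round((Rc.inv()*Rt).as_rotvec(degrees=True),2))
E
python3 -c "
from h import *
go([.432,.330,.10],94.8)"
```

```text
slide [-277.9 -107.9  142.3] ang [ 1.000e-02  0.000e+00 -2.667e+01]
```

jog_arm:
  moves:
    - {"slide":[-278,-108,142],"angular":[0,0,-26.7],"fingers":0.3}
    - {"slide":[-278,-108,142],"angular":[0,0,-26.7],"fingers":0.3}
    - {"slide":[-278,-108,142],"angular":[0,0,-26.7],"fingers":0.3}
    - {"slide":[-278,-108,142],"angular":[0,0,-26.7],"fingers":0.3}
    - {"slide":[-278,-108,142],"angular":[0,0,-26.7],"fingers":0.3}
    - {"slide":[-278,-108,142],"angular":[0,0,-26.7],"fingers":0.3}
    - {"slide":[-278,-108,142],"angular":[0,0,-26.7],"fingers":0.3}
    - {"slide":[-278,-108,142],"angular":[0,0,-26.7],"fingers":0.3}
    - {"slide":[-278,-108,142],"angular":[0,0,-26.7],"fingers":0.3}
    - {"slide":[-278,-108,142],"angular":[0,0,-26.7],"fingers":0.3}

```text
clock: 2.03
tcp_pos: [0.4328, 0.3277, 0.099]
orientation: [-0.001, -0.04, 0.999, -0.001]
wrist_force: [0.5, 0.2, 0.6]
finger_gap: 0.0595
grip_force: 0.0
```

```bash
python3 - <<'E'
from h import *
s=get_state(); print(s["tcp_pos"],s["orientation"],s["finger_gap"]); go([.432,.330,.015],94.8)
p=read_camera("scene"); save(p,"g1.png",4,(130,110,290,220))
E
```

```text
[0.43277299 0.32774315 0.09897721] [-1.12985890e-03 -3.98889790e-02  9.99203349e-01 -5.10282936e-04] 0.059457198213049456
slide [ 0.4  2.4 84. ] ang [-0.05 -0.13 -0.23]
```

View pics/g1.png

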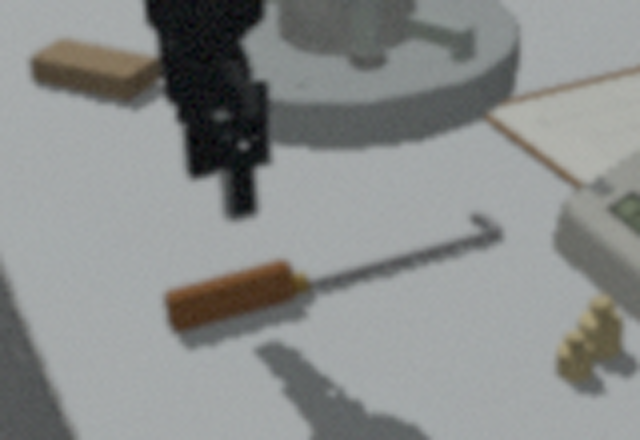

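The gripper hangs over the handle and is aligned with it. The handle lies around (235,298) in the crop and the hook is at (490,228).

jog_arm:
  moves:
    - {"slide":[0,2,42],"fingers":0.3}
    - {"slide":[0,2,76],"fingers":0.3}
    - {"slide":[0,2,84],"fingers":0.3}
    - {"slide":[0,2,84],"fingers":0.8}
    - {"slide":[0,2,84],"fingers":1}
    - {"slide":[0,2,84],"fingers":1}
    - {"slide":[0,2,84],"fingers":1}
    - {"slide":[0,2,84],"fingers":1}
  squeeze: 80

```text
schema error: expected keys fingers, slide, angular
```

jog_arm:
  moves:
    - {"slide":[0,2,42],"angular":[0,0,0],"fingers":0.3}
    - {"slide":[0,2,76],"angular":[0,0,0],"fingers":0.3}
    - {"slide":[0,2,84],"angular":[0,0,0],"fingers":0.3}
    - {"slide":[0,2,84],"angular":[0,0,0],"fingers":0.8}
    - {"slide":[0,2,84],"angular":[0,0,0],"fingers":1}
    - {"slide":[0,2,84],"angular":[0,0,0],"fingers":1}
    - {"slide":[0,2,84],"angular":[0,0,0],"fingers":1}
    - {"slide":[0,2,84],"angular":[0,0,0],"fingers":1}
  squeeze: 80

```text
clock: 2.75
tcp_pos: [0.4333, 0.3333, 0.0189]
orientation: [0.002, -0.042, 0.999, 0.001]
wrist_force: [-1.9, 1.1, 6.9]
finger_gap: 0.0165
grip_force: 79.2
```

```bash
python3 - <<'E'
from h import *
go([.4333,.3333,.14],94.7);go([.5033,.1381,.14],14.7)
E
```

```text
slide [  -0.5    0.3 -121.1] ang [0.14 0.22 0.16]
slide [ -53.7 -200.1 -121.4] ang [2.700e-01 8.000e-02 8.016e+01]
```

jog_arm:
  moves:
    - {"slide":[0,0,-40],"angular":[0,0,0],"fingers":1}
    - {"slide":[0,0,-80],"angular":[0,0,0],"fingers":1}
    - {"slide":[0,0,-121],"angular":[0,0,0],"fingers":1}
    - {"slide":[-10,-30,-121],"angular":[0,0,7],"fingers":1}
    - {"slide":[-18,-60,-121],"angular":[0,0,14],"fingers":1}
    - {"slide":[-26,-90,-121],"angular":[0,0,21],"fingers":1}
    - {"slide":[-34,-120,-121],"angular":[0,0,28],"fingers":1}
    - {"slide":[-42,-150,-121],"angular":[0,0,35],"fingers":1}
    - {"slide":[-48,-180,-121],"angular":[0,0,42],"fingers":1}
    - {"slide":[-54,-200,-121],"angular":[0,0,49],"fingers":1}

```text
clock: 3.58
tcp_pos: [0.5033, 0.1347, 0.1385]
orientation: [0.001, 0.38, 0.925, 0.0]
wrist_force: [0.3, 0.7, -2.0]
finger_gap: 0.0163
grip_force: 78.7
```

```bash
python3 - <<'E'
from h import *
go([.5033,.1381,.14],14.7)
print(get_state()["tcp_pos"])
E
```

```text
slide [ 2.3  2.4 -1.5] ang [ 0.09  0.08 30.69]
[0.50326035 0.13473858 0.13854826]
```

jog_arm:
  moves:
    - {"slide":[2,2,0],"angular":[0,0,7],"fingers":1}
    - {"slide":[2,2,0],"angular":[0,0,14],"fingers":1}
    - {"slide":[2,2,0],"angular":[0,0,21],"fingers":1}
    - {"slide":[2,2,0],"angular":[0,0,28],"fingers":1}
    - {"slide":[2,2,0],"angular":[0,0,30.7],"fingers":1}
    - {"slide":[2,2,0],"angular":[0,0,30.7],"fingers":1}
    - {"slide":[2,2,0],"angular":[0,0,30.7],"fingers":1}

```text
clock: 4.17
tcp_pos: [0.5027, 0.1399, 0.1382]
orientation: [0.0, 0.607, 0.794, 0.001]
wrist_force: [0.3, 0.3, -1.1]
finger_gap: 0.0162
grip_force: 78.7
```

```bash
python3 - <<'E'
from h import *
np.set_printoptions(precision=4,suppress=True)
s=get_state(); print(s["tcp_pos"],s["orientation"],s["wrist_force"],s["ft_torque"]); 
p=read_camera("top"); t=s["tcp_pos"]; zz=t[2]-.0189
for d in tip_of("hook_end",p)[:2]: print(d["point"],d["p"],at(p,d["point"],zz+.005))
a=np.array([.2538,-.9673]);b=np.array([.9673,.2538])
print("expected hook",t[:2]+.205*a+.028*b,proj(p,[*(t[:2]+.205*a+.028*b),zz+.005]))
q=read_camera("scene")
for d in tip_of("hook_end",q)[:2]: print(d["point"],d["p"],at(q,d["point"],zz+.005))
print(proj(q,[*(t[:2]+.205*a+.028*b),zz+.005]))
save(p,"t2.png",5,(270,80,430,200))
E
```

```text
[0.5027 0.1399 0.1382] [0.0005 0.6073 0.7945 0.0005] [ 0.259   0.332  -1.1467] [ 0.0584  0.0313 -0.0038]
[340.4, 165.0] 0.75 [ 0.5884 -0.0538  0.1243]
expected hook [ 0.5818 -0.0513] [[339.3998 167.6874]]
[314.6, 212.4] 0.59 [ 0.584  -0.0569  0.1243]
[[312.205  211.1908]]
```

View pics/t2.png

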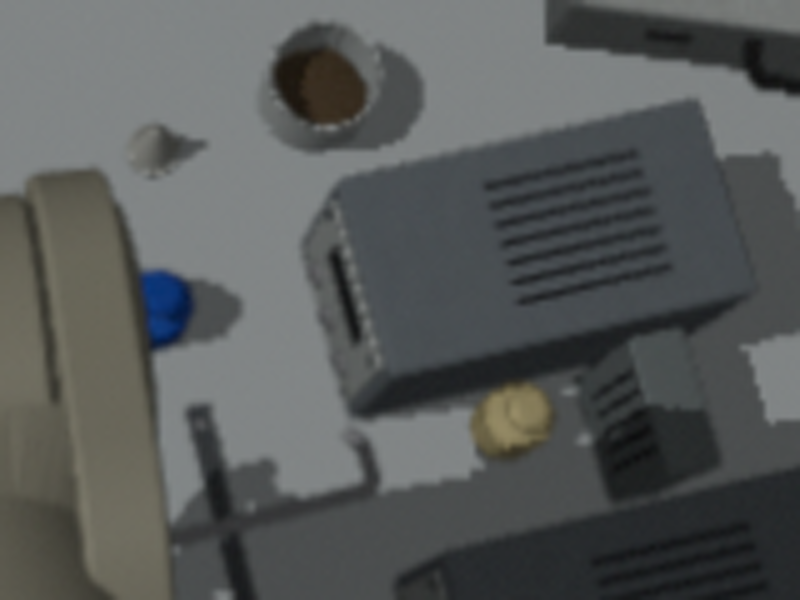

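The hook is in front of the gap at (360,440), parallel to the walls, and its tip is in line with the weight's middle. I'll lower it to just above knob height and go in.

jog_arm:
  moves:
    - {"slide":[0,-3,35],"angular":[0,0,0],"fingers":1}
    - {"slide":[0,-3,59],"angular":[0,0,0],"fingers":1}
    - {"slide":[0,-3,59],"angular":[0,0,0],"fingers":1}
    - {"slide":[-30,-3,59],"angular":[0,0,0],"fingers":1}
    - {"slide":[-60,-3,59],"angular":[0,0,0],"fingers":1}
    - {"slide":[-90,-3,59],"angular":[0,0,0],"fingers":1}
    - {"slide":[-115,-3,59],"angular":[0,0,0],"fingers":1}
    - {"slide":[-125,-3,59],"angular":[0,0,0],"fingers":1}
    - {"slide":[-125,-3,59],"angular":[0,0,0],"fingers":1}

```text
clock: 5.12
tcp_pos: [0.5337, 0.0163, 0.0795]
orientation: [0.001, 0.609, 0.793, 0.0]
wrist_force: [0.2, -0.2, -1.1]
finger_gap: 0.0167
grip_force: 78.7
```

```bash
python3 - <<'E'
from h import *
np.set_printoptions(precision=4,suppress=True)
s=get_state(); print(s["tcp_pos"],s["wrist_force"],s["ft_torque"]); 
p=read_camera("top"); t=s["tcp_pos"]; zz=t[2]-.0189
for d in tip_of("hook_end",p)[:2]: print(d["point"],d["p"],at(p,d["point"],zz+.005))
save(p,"t3.png",5,(270,80,430,200))
E
```

```text
[0.5337 0.0163 0.0795] [ 0.1618 -0.2415 -1.064 ] [0.03   0.0757 0.0156]
[241.8, 153.5] 0.74 [0.6281 0.1872 0.0656]
```

View pics/t3.png

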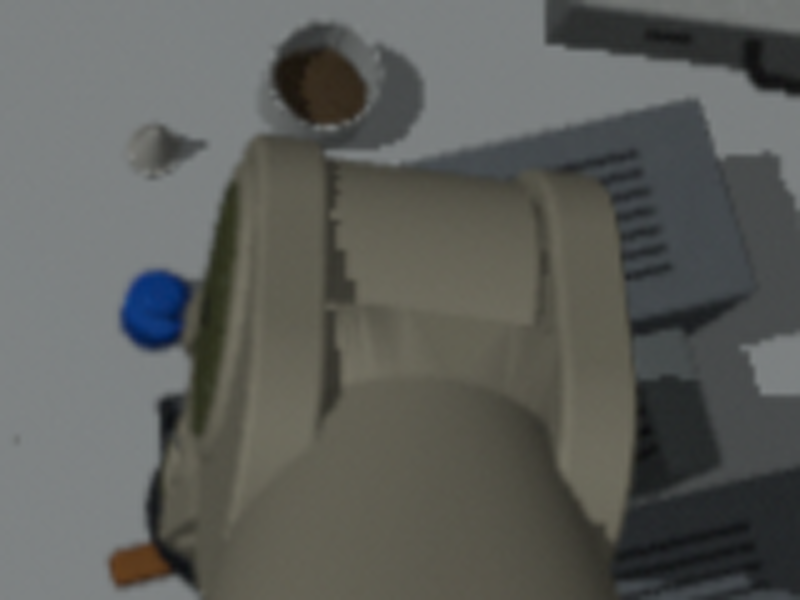

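The arm hides the gap from the top camera, so I'll feel for the duct from here.

jog_arm:
  moves:
    - {"slide":[-5,0,0],"angular":[0,0,0],"fingers":1}
    - {"slide":[-10,0,0],"angular":[0,0,0],"fingers":1}
    - {"slide":[-13,0,0],"angular":[0,0,0],"fingers":1}
    - {"slide":[-13,0,0],"angular":[0,0,0],"fingers":1}

```text
clock: 5.55
tcp_pos: [0.5357, 0.0059, 0.0784]
orientation: [0.0, 0.608, 0.794, 0.0]
wrist_force: [-0.9, -0.1, -1.8]
finger_gap: 0.0162
grip_force: 78.7
```

jog_arm:
  moves:
    - {"slide":[-2,0,0],"angular":[0,0,0],"fingers":1}
    - {"slide":[-3,0,0],"angular":[0,0,0],"fingers":1}
    - {"slide":[-3,0,0],"angular":[0,0,0],"fingers":1}

```text
clock: 5.8
tcp_pos: [0.5363, 0.003, 0.0783]
orientation: [-0.0, 0.608, 0.794, 0.0]
wrist_force: [0.1, -0.8, -1.6]
finger_gap: 0.0162
grip_force: 78.7
```

jog_arm:
  moves:
    - {"slide":[-2,0,0],"angular":[0,0,0],"fingers":1}
    - {"slide":[-3,0,0],"angular":[0,0,0],"fingers":1}
    - {"slide":[-3,0,0],"angular":[0,0,0],"fingers":1}

```text
clock: 6.05
tcp_pos: [0.5372, -0.0001, 0.0783]
orientation: [0.0, 0.608, 0.794, 0.0]
wrist_force: [-0.2, -0.9, -1.2]
finger_gap: 0.0167
grip_force: 78.7
```

jog_arm:
  moves:
    - {"slide":[-2,0,0],"angular":[0,0,0],"fingers":1}
    - {"slide":[-3,0,0],"angular":[0,0,0],"fingers":1}
    - {"slide":[-3,0,0],"angular":[0,0,0],"fingers":1}

```text
clock: 6.3
tcp_pos: [0.538, -0.003, 0.0783]
orientation: [0.0, 0.608, 0.794, 0.0]
wrist_force: [-0.6, -1.0, -1.7]
finger_gap: 0.016
grip_force: 78.7
```

jog_arm:
  moves:
    - {"slide":[-2,0,0],"angular":[0,0,0],"fingers":1}
    - {"slide":[-3,0,0],"angular":[0,0,0],"fingers":1}
    - {"slide":[-3,0,0],"angular":[0,0,0],"fingers":1}

```text
clock: 6.55
tcp_pos: [0.5382, -0.0048, 0.0781]
orientation: [-0.001, 0.608, 0.794, 0.001]
wrist_force: [-0.9, 4.3, -0.8]
finger_gap: 0.0163
grip_force: 78.9
```

I touched the duct at TCP y of about -0.0045. I'll back off slightly and go down behind the weight.

jog_arm:
  moves:
    - {"slide":[3,0,0],"angular":[0,0,0],"fingers":1}
    - {"slide":[3,0,8],"angular":[0,0,0],"fingers":1}
    - {"slide":[3,0,15],"angular":[0,0,0],"fingers":1}
    - {"slide":[3,0,19],"angular":[0,0,0],"fingers":1}
    - {"slide":[3,0,19],"angular":[0,0,0],"fingers":1}

```text
clock: 6.97
tcp_pos: [0.5368, -0.0028, 0.0577]
orientation: [-0.001, 0.608, 0.794, -0.001]
wrist_force: [-0.0, -0.7, -1.5]
finger_gap: 0.0161
grip_force: 78.8
```

jog_arm:
  moves:
    - {"slide":[0,0,2],"angular":[0,0,0],"fingers":1}
    - {"slide":[0,0,4],"angular":[0,0,0],"fingers":1}
    - {"slide":[0,0,4],"angular":[0,0,0],"fingers":1}

```text
clock: 7.22
tcp_pos: [0.5378, -0.0029, 0.055]
orientation: [-0.0, 0.608, 0.794, -0.0]
wrist_force: [-1.0, -0.6, -1.3]
finger_gap: 0.0161
grip_force: 78.8
```

jog_arm:
  moves:
    - {"slide":[0,0,2],"angular":[0,0,0],"fingers":1}
    - {"slide":[0,0,4],"angular":[0,0,0],"fingers":1}
    - {"slide":[0,0,4],"angular":[0,0,0],"fingers":1}

```text
clock: 7.47
tcp_pos: [0.5378, -0.0028, 0.051]
orientation: [-0.0, 0.608, 0.794, -0.0]
wrist_force: [0.2, -0.9, -2.6]
finger_gap: 0.0166
grip_force: 78.8
```

jog_arm:
  moves:
    - {"slide":[0,0,3],"angular":[0,0,0],"fingers":1}
    - {"slide":[0,0,5],"angular":[0,0,0],"fingers":1}
    - {"slide":[0,0,5],"angular":[0,0,0],"fingers":1}

```text
clock: 7.72
tcp_pos: [0.5376, -0.0027, 0.0458]
orientation: [-0.0, 0.608, 0.794, -0.0]
wrist_force: [-0.8, -0.4, -2.2]
finger_gap: 0.0164
grip_force: 78.8
```

jog_arm:
  moves:
    - {"slide":[0,0,5],"angular":[0,0,0],"fingers":1}
    - {"slide":[0,0,10],"angular":[0,0,0],"fingers":1}
    - {"slide":[0,0,15],"angular":[0,0,0],"fingers":1}
    - {"slide":[0,0,16],"angular":[0,0,0],"fingers":1}
    - {"slide":[0,0,16],"angular":[0,0,0],"fingers":1}

```text
clock: 8.13
tcp_pos: [0.5373, -0.0027, 0.0295]
orientation: [-0.001, 0.608, 0.794, -0.0]
wrist_force: [0.3, -0.2, -1.7]
finger_gap: 0.0163
grip_force: 78.8
```

```bash
python3 - <<'E'
from h import *
s=get_state(); print(s["tcp_pos"],s["wrist_force"],s["ft_torque"])
p=read_camera("scene"); save(p,"s4.png",5,(250,180,400,300))
for n in("hook_end","weight_mid"):
  for d in tip_of(n,p)[:3]: print(n,d["point"],d["p"],at(p,d["point"],.026 if n[0]=="w" else .015))
E
```

```text
[ 0.53725524 -0.00266489  0.02950805] [ 0.2772512  -0.22178981 -1.70703704] [ 0.03564473  0.05999734 -0.00681617]
weight_mid [324.4, 216.4] 0.56 [0.67727912 0.03506646 0.026     ]
weight_mid [348.7, 278.1] 0.47 [ 0.60762449 -0.16201693  0.026     ]
```

View pics/s4.png

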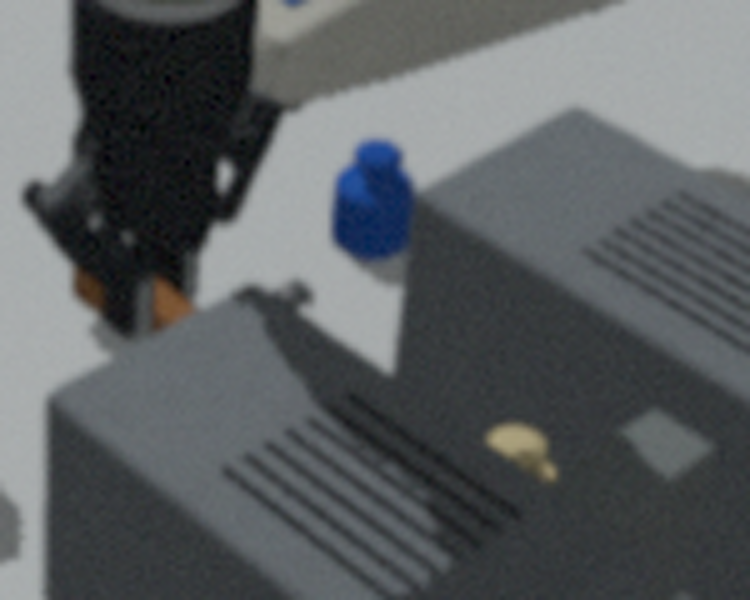

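The weight is still at its old place, with its knob at (515,440) in the crop. The rod went down freely behind it. I'll start drawing gently.

jog_arm:
  moves:
    - {"slide":[1.5,0,0],"angular":[0,0,0],"fingers":1}
    - {"slide":[3,0,0],"angular":[0,0,0],"fingers":1}
    - {"slide":[4.5,0,0],"angular":[0,0,0],"fingers":1}
    - {"slide":[6,0,0],"angular":[0,0,0],"fingers":1}
    - {"slide":[7.5,0,0],"angular":[0,0,0],"fingers":1}
    - {"slide":[9,0,0],"angular":[0,0,0],"fingers":1}

```text
clock: 8.78
tcp_pos: [0.5355, 0.0061, 0.0304]
orientation: [0.0, 0.608, 0.794, 0.0]
wrist_force: [0.1, -0.7, -0.5]
finger_gap: 0.0164
grip_force: 78.8
```

jog_arm:
  moves:
    - {"slide":[1.5,0,0],"angular":[0,0,0],"fingers":1}
    - {"slide":[3,0,0],"angular":[0,0,0],"fingers":1}
    - {"slide":[4.5,0,0],"angular":[0,0,0],"fingers":1}
    - {"slide":[6,0,0],"angular":[0,0,0],"fingers":1}
    - {"slide":[7.5,0,0],"angular":[0,0,0],"fingers":1}
    - {"slide":[9,0,0],"angular":[0,0,0],"fingers":1}

```text
clock: 9.28
tcp_pos: [0.5331, 0.0146, 0.0303]
orientation: [0.0, 0.608, 0.794, -0.0]
wrist_force: [1.2, -1.8, -2.3]
finger_gap: 0.0162
grip_force: 78.7
```

jog_arm:
  moves:
    - {"slide":[1.5,0,0],"angular":[0,0,0],"fingers":1}
    - {"slide":[3,0,0],"angular":[0,0,0],"fingers":1}
    - {"slide":[4.5,0,0],"angular":[0,0,0],"fingers":1}
    - {"slide":[6,0,0],"angular":[0,0,0],"fingers":1}
    - {"slide":[7.5,0,0],"angular":[0,0,0],"fingers":1}
    - {"slide":[9,0,0],"angular":[0,0,0],"fingers":1}

```text
clock: 9.78
tcp_pos: [0.5308, 0.0234, 0.0303]
orientation: [-0.0, 0.608, 0.794, 0.0]
wrist_force: [0.3, -1.9, -1.9]
finger_gap: 0.0163
grip_force: 78.7
```

```bash
python3 - <<'E'
from h import *
s=get_state(); print(s["tcp_pos"],s["wrist_force"],s["ft_torque"])
p=read_camera("scene"); p["color"]; m=p["color"][180:300,250:400].astype(int)
k=(m[:,:,0]-m[:,:,2]>35)&(m[:,:,0]>90); k[:,:60]=0; v,u=np.nonzero(k); print(len(u),u.mean()*5,v.mean()*5)
E
```

```text
[0.53078372 0.02343166 0.03028475] [ 0.26623806 -1.8966422  -1.9164657 ] [-0.38500469  0.0026238  -0.14828171]
40 496.375 419.5
```

The weight is following, with about 2 N of drag. I'll keep drawing.

jog_arm:
  moves:
    - {"slide":[2,0,0],"angular":[0,0,0],"fingers":1}
    - {"slide":[4,0,0],"angular":[0,0,0],"fingers":1}
    - {"slide":[6,0,0],"angular":[0,0,0],"fingers":1}
    - {"slide":[8,0,0],"angular":[0,0,0],"fingers":1}
    - {"slide":[10,0,0],"angular":[0,0,0],"fingers":1}
    - {"slide":[12,0,0],"angular":[0,0,0],"fingers":1}
    - {"slide":[14,0,0],"angular":[0,0,0],"fingers":1}
    - {"slide":[16,0,0],"angular":[0,0,0],"fingers":1}
    - {"slide":[18,0,0],"angular":[0,0,0],"fingers":1}
    - {"slide":[20,0,0],"angular":[0,0,0],"fingers":1}

```text
clock: 10.67
tcp_pos: [0.5255, 0.0428, 0.0303]
orientation: [-0.0, 0.608, 0.794, 0.0]
wrist_force: [-1.2, -2.4, -1.4]
finger_gap: 0.0163
grip_force: 78.7
```

jog_arm:
  moves:
    - {"slide":[2,0,0],"angular":[0,0,0],"fingers":1}
    - {"slide":[4,0,0],"angular":[0,0,0],"fingers":1}
    - {"slide":[6,0,0],"angular":[0,0,0],"fingers":1}
    - {"slide":[8,0,0],"angular":[0,0,0],"fingers":1}
    - {"slide":[10,0,0],"angular":[0,0,0],"fingers":1}
    - {"slide":[12,0,0],"angular":[0,0,0],"fingers":1}
    - {"slide":[14,0,0],"angular":[0,0,0],"fingers":1}
    - {"slide":[16,0,0],"angular":[0,0,0],"fingers":1}
    - {"slide":[18,0,0],"angular":[0,0,0],"fingers":1}
    - {"slide":[20,0,0],"angular":[0,0,0],"fingers":1}

```text
clock: 11.5
tcp_pos: [0.5201, 0.062, 0.0302]
orientation: [-0.0, 0.608, 0.794, -0.0]
wrist_force: [-1.0, -2.8, -0.9]
finger_gap: 0.0165
grip_force: 78.8
```

```bash
python3 - <<'E'
from h import *
s=get_state(); print(s["tcp_pos"],s["wrist_force"],s["ft_torque"])
p=read_camera("top"); save(p,"t5.png",5,(270,80,430,200))
E
```

```text
[0.52006421 0.06199477 0.03020174] [-1.01481216 -2.83414164 -0.91049937] [-0.57732663  0.24745855 -0.40431159]
```

View pics/t5.png

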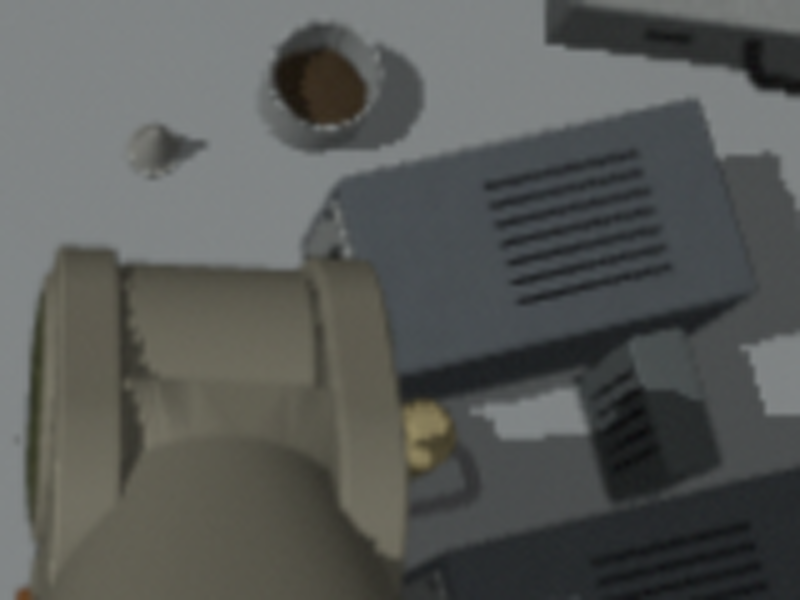

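The weight at (428,437) is nestled in the hook at (465,470) and has come out about 50 mm. I'll carry on.

jog_arm:
  moves:
    - {"slide":[2,0,0],"angular":[0,0,0],"fingers":1}
    - {"slide":[4,0,0],"angular":[0,0,0],"fingers":1}
    - {"slide":[6,0,0],"angular":[0,0,0],"fingers":1}
    - {"slide":[8,0,0],"angular":[0,0,0],"fingers":1}
    - {"slide":[10,0,0],"angular":[0,0,0],"fingers":1}
    - {"slide":[12,0,0],"angular":[0,0,0],"fingers":1}
    - {"slide":[14,0,0],"angular":[0,0,0],"fingers":1}
    - {"slide":[16,0,0],"angular":[0,0,0],"fingers":1}
    - {"slide":[18,0,0],"angular":[0,0,0],"fingers":1}
    - {"slide":[20,0,0],"angular":[0,0,0],"fingers":1}

```text
clock: 12.38
tcp_pos: [0.5127, 0.0805, 0.0295]
orientation: [-0.001, 0.609, 0.793, -0.002]
wrist_force: [-5.8, -5.7, -1.3]
finger_gap: 0.0161
grip_force: 80.9
```

jog_arm:
  moves:
    - {"slide":[2,0,0],"angular":[0,0,0],"fingers":1}
    - {"slide":[4,0,0],"angular":[0,0,0],"fingers":1}
    - {"slide":[6,0,0],"angular":[0,0,0],"fingers":1}
    - {"slide":[8,0,0],"angular":[0,0,0],"fingers":1}
    - {"slide":[10,0,0],"angular":[0,0,0],"fingers":1}
    - {"slide":[12,0,0],"angular":[0,0,0],"fingers":1}
    - {"slide":[14,0,0],"angular":[0,0,0],"fingers":1}
    - {"slide":[16,0,0],"angular":[0,0,0],"fingers":1}
    - {"slide":[18,0,0],"angular":[0,0,0],"fingers":1}
    - {"slide":[20,0,0],"angular":[0,0,0],"fingers":1}

```text
clock: 13.22
tcp_pos: [0.506, 0.1001, 0.0291]
orientation: [-0.003, 0.609, 0.793, -0.003]
wrist_force: [-8.1, -4.5, -0.5]
finger_gap: 0.0162
grip_force: 83.2
```

```bash
python3 - <<'E'
from h import *
s=get_state(); print(s["tcp_pos"],s["wrist_force"],s["ft_torque"])
p=read_camera("top"); save(p,"t6.png",5,(270,80,430,200))
E
```

```text
[0.50604269 0.10010142 0.02906747] [-8.0759028  -4.51616652 -0.47975191] [-1.09677854  1.62221695 -1.89220778]
```

View pics/t6.png

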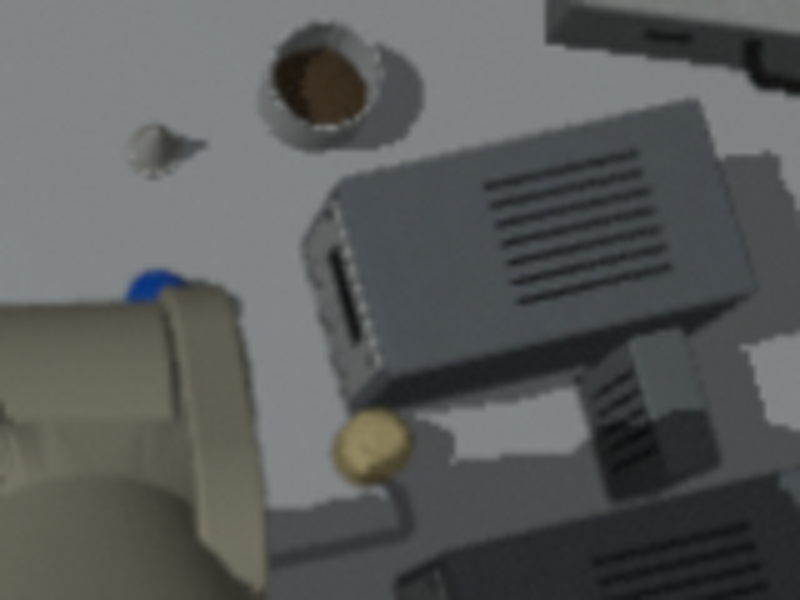

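Sideways force has risen to 8 N. The hook tip bears only on the near-side quarter of the weight, about 38 mm from the rod axis to the weight's centre, and wedges it against the far wall. I'll ease inward, shift the rod about 6 mm toward the far side and draw again.

jog_arm:
  moves:
    - {"slide":[-3,0,0],"angular":[0,0,0],"fingers":1}
    - {"slide":[-6,0,0],"angular":[0,0,0],"fingers":1}
    - {"slide":[-9,0,0],"angular":[0,0,0],"fingers":1}
    - {"slide":[-12,0,0],"angular":[0,0,0],"fingers":1}
    - {"slide":[-15,0,0],"angular":[0,0,0],"fingers":1}
    - {"slide":[-15,0,0],"angular":[0,0,0],"fingers":1}

```text
clock: 13.77
tcp_pos: [0.5106, 0.0856, 0.0292]
orientation: [-0.002, 0.609, 0.793, -0.002]
wrist_force: [-6.8, -4.1, -0.6]
finger_gap: 0.0163
grip_force: 81.4
```

jog_arm:
  moves:
    - {"slide":[0,2,0],"angular":[0,0,0],"fingers":1}
    - {"slide":[0,4,0],"angular":[0,0,0],"fingers":1}
    - {"slide":[0,6,0],"angular":[0,0,0],"fingers":1}
    - {"slide":[0,6,0],"angular":[0,0,0],"fingers":1}

```text
clock: 14.1
tcp_pos: [0.5174, 0.0877, 0.0293]
orientation: [-0.002, 0.608, 0.794, -0.001]
wrist_force: [-3.7, -4.2, -1.6]
finger_gap: 0.016
grip_force: 88.4
```

```bash
python3 - <<'E'
from h import *
s=get_state(); print(s["tcp_pos"],s["wrist_force"],s["ft_torque"])
p=read_camera("top"); save(p,"t7.png",5,(270,80,430,200))
E
```

```text
[0.51740114 0.08765568 0.02931301] [-3.67405861 -4.15756154 -1.60530676] [-0.5785965   0.83686492 -0.94238851]
```

View pics/t7.png

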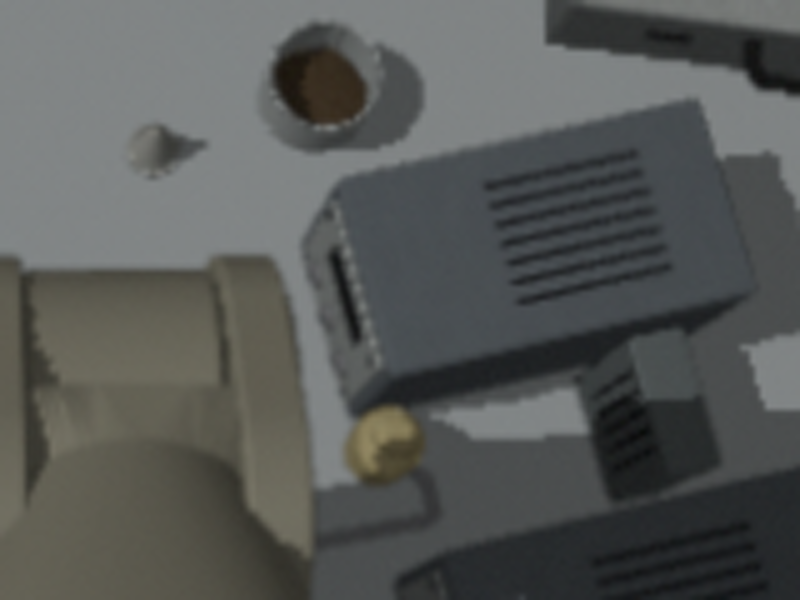

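The weight, at (385,443), rolled inward about 6 mm. It's still pinched between the hook tip at (418,478) and the far wall. I'll release sideways first, then go inward and check.

jog_arm:
  moves:
    - {"slide":[0,-3,0],"angular":[0,0,0],"fingers":1}
    - {"slide":[0,-6,0],"angular":[0,0,0],"fingers":1}
    - {"slide":[0,-8,0],"angular":[0,0,0],"fingers":1}
    - {"slide":[-3,-8,0],"angular":[0,0,0],"fingers":1}
    - {"slide":[-7,-8,0],"angular":[0,0,0],"fingers":1}
    - {"slide":[-12,-8,0],"angular":[0,0,0],"fingers":1}
    - {"slide":[-16,-8,0],"angular":[0,0,0],"fingers":1}
    - {"slide":[-16,-8,0],"angular":[0,0,0],"fingers":1}

```text
clock: 14.82
tcp_pos: [0.5174, 0.0694, 0.0307]
orientation: [0.001, 0.608, 0.794, 0.001]
wrist_force: [-0.1, -0.8, -2.2]
finger_gap: 0.0165
grip_force: 78.8
```

```bash
cat > loc.py <<'E'
from h import *
s=get_state(); print(s["tcp_pos"],s["wrist_force"],s["ft_torque"],s["clock"])
p=read_camera("top"); m=p["color"][80:200,270:430].astype(int)
k=((m[:,:,0]-m[:,:,2]>35)&(m[:,:,0]>90)).astype(np.uint8); n,L,S,C=cv2.connectedComponentsWithStats(k)
for i in range(1,n):
    if S[i,4]>60: print("brass",C[i]*5,S[i])
for d in tip_of("hook_end",p)[:2]: print("hook",(np.array(d["point"])-[270,80])*5,d["p"])
E
python3 loc.py
```

```text
[0.51737801 0.06936545 0.03067436] [-0.11506533 -0.76113401 -2.21944891] [ 0.0434957  -0.01448984  0.02665586] 14.8167
brass [391.171875 438.671875] [76 82  7 13 64]
hook [440.5 454.5] 0.44
```

The rod is free now. I'm over my allowance of 10 picture views: t7 was the 11th. From here I'll work from numbers and touch only. I'll slide the rod sideways until its shank just touches the weight, which centres the hook behind it.

jog_arm:
  moves:
    - {"slide":[0,3,0],"angular":[0,0,0],"fingers":1}
    - {"slide":[0,6,0],"angular":[0,0,0],"fingers":1}
    - {"slide":[0,8,0],"angular":[0,0,0],"fingers":1}
    - {"slide":[0,8,0],"angular":[0,0,0],"fingers":1}

```text
clock: 15.25
tcp_pos: [0.5247, 0.0724, 0.0304]
orientation: [0.0, 0.608, 0.794, 0.0]
wrist_force: [-0.1, 0.4, -0.7]
finger_gap: 0.0159
grip_force: 78.8
```

jog_arm:
  moves:
    - {"slide":[0,2,0],"angular":[0,0,0],"fingers":1}
    - {"slide":[0,3,0],"angular":[0,0,0],"fingers":1}
    - {"slide":[0,3,0],"angular":[0,0,0],"fingers":1}

```text
clock: 15.5
tcp_pos: [0.527, 0.0731, 0.0303]
orientation: [0.0, 0.608, 0.794, 0.0]
wrist_force: [0.4, -0.3, -2.6]
finger_gap: 0.0162
grip_force: 78.8
```

jog_arm:
  moves:
    - {"slide":[0,1,0],"angular":[0,0,0],"fingers":1}
    - {"slide":[0,2,0],"angular":[0,0,0],"fingers":1}
    - {"slide":[0,2,0],"angular":[0,0,0],"fingers":1}

```text
clock: 15.75
tcp_pos: [0.5289, 0.0735, 0.0303]
orientation: [0.0, 0.608, 0.794, 0.0]
wrist_force: [0.6, -0.6, -1.5]
finger_gap: 0.0164
grip_force: 78.8
```

Moved 13 mm sideways with no contact yet. I'll keep feeling.

jog_arm:
  moves:
    - {"slide":[0,1,0],"angular":[0,0,0],"fingers":1}
    - {"slide":[0,2,0],"angular":[0,0,0],"fingers":1}
    - {"slide":[0,2,0],"angular":[0,0,0],"fingers":1}

```text
clock: 16.0
tcp_pos: [0.5309, 0.074, 0.0303]
orientation: [0.0, 0.608, 0.794, 0.0]
wrist_force: [0.0, 0.0, -1.6]
finger_gap: 0.0161
grip_force: 78.8
```

jog_arm:
  moves:
    - {"slide":[0,1,0],"angular":[0,0,0],"fingers":1}
    - {"slide":[0,2,0],"angular":[0,0,0],"fingers":1}
    - {"slide":[0,2,0],"angular":[0,0,0],"fingers":1}

```text
clock: 16.25
tcp_pos: [0.5325, 0.0745, 0.0302]
orientation: [-0.0, 0.608, 0.794, -0.0]
wrist_force: [-0.1, 0.7, -1.8]
finger_gap: 0.0167
grip_force: 78.8
```

```bash
python3 loc.py
```

```text
[0.53254459 0.0745274  0.03022851] [-0.13978001  0.66168356 -1.77656768] [0.06319695 0.05538065 0.01711705] 16.25
hook [410.5 429.5] 0.54
```

jog_arm:
  moves:
    - {"slide":[0,1,0],"angular":[0,0,0],"fingers":1}
    - {"slide":[0,2,0],"angular":[0,0,0],"fingers":1}
    - {"slide":[0,2,0],"angular":[0,0,0],"fingers":1}

```text
clock: 16.6
tcp_pos: [0.5339, 0.0749, 0.03]
orientation: [-0.0, 0.608, 0.794, -0.0]
wrist_force: [-2.1, -0.9, -1.4]
finger_gap: 0.0162
grip_force: 79.0
```

jog_arm:
  moves:
    - {"slide":[0,1,0],"angular":[0,0,0],"fingers":1}
    - {"slide":[0,2,0],"angular":[0,0,0],"fingers":1}
    - {"slide":[0,2,0],"angular":[0,0,0],"fingers":1}

```text
clock: 16.85
tcp_pos: [0.5354, 0.0754, 0.0299]
orientation: [-0.001, 0.608, 0.794, -0.001]
wrist_force: [-3.9, -0.7, -1.5]
finger_gap: 0.0162
grip_force: 79.7
```

```bash
python3 - <<'E'
from h import *
np.set_printoptions(precision=3,suppress=True)
s=get_state(); f,t=s["wrist_force"],s["ft_torque"]; print(s["tcp_pos"],f,t)
b=np.array([.9655,.2605]); print("lever along rod (mm, from TCP):",1000*t[2]/(f[:2]@b))
q=read_camera("scene"); m=q["color"].astype(int)
k=((m[:,:,0]-m[:,:,2]>35)&(m[:,:,0]>90)).astype(np.uint8); n,L,S,C=cv2.connectedComponentsWithStats(k)
for i in range(1,n):
    if S[i,4]>20 and 280<C[i][0]<370 and 200<C[i][1]<290: print("brass scene",C[i],S[i],at(q,C[i],.045))
p=read_camera("top"); print("px t7 weight base est",at(p,(270+385/5,80+443/5),.04),"bend",at(p,(270+437/5,80+522/5),.014),"tip",at(p,(270+418/5,80+478/5),.014))
E
```

```text
[0.535 0.075 0.03 ] [-3.884 -0.653 -1.524] [-0.326  0.902 -0.755]
lever along rod (mm, from TCP): 192.64140947331236
px t7 weight base est [ 0.597 -0.089  0.04 ] bend [ 0.559 -0.122  0.014] tip [ 0.583 -0.112  0.014]
```

The contact lever of about 190 mm and the rising force fit the shank resting on the weight against the far wall. I'll back off a few mm and draw.

jog_arm:
  moves:
    - {"slide":[0,-3,0],"angular":[0,0,0],"fingers":1}
    - {"slide":[0,-6,0],"angular":[0,0,0],"fingers":1}
    - {"slide":[2,-6.5,0],"angular":[0,0,0],"fingers":1}
    - {"slide":[4,-6.5,0],"angular":[0,0,0],"fingers":1}
    - {"slide":[6,-6.5,0],"angular":[0,0,0],"fingers":1}
    - {"slide":[8,-6.5,0],"angular":[0,0,0],"fingers":1}
    - {"slide":[10,-6.5,0],"angular":[0,0,0],"fingers":1}
    - {"slide":[12,-6.5,0],"angular":[0,0,0],"fingers":1}

```text
clock: 17.62
tcp_pos: [0.5275, 0.0855, 0.0305]
orientation: [0.001, 0.608, 0.794, 0.0]
wrist_force: [0.8, -0.4, -1.4]
finger_gap: 0.0161
grip_force: 78.8
```

jog_arm:
  moves:
    - {"slide":[2,0,0],"angular":[0,0,0],"fingers":1}
    - {"slide":[4,0,0],"angular":[0,0,0],"fingers":1}
    - {"slide":[6,0,0],"angular":[0,0,0],"fingers":1}
    - {"slide":[8,0,0],"angular":[0,0,0],"fingers":1}
    - {"slide":[10,0,0],"angular":[0,0,0],"fingers":1}

```text
clock: 18.03
tcp_pos: [0.5244, 0.0952, 0.0303]
orientation: [0.0, 0.608, 0.794, 0.0]
wrist_force: [0.3, -2.4, -1.6]
finger_gap: 0.016
grip_force: 78.8
```

```bash
python3 loc.py
```

```text
[0.52443203 0.09521418 0.03033938] [ 0.33685473 -2.41746879 -1.59620569] [-0.42446516 -0.18316589  0.012831  ] 18.0333
hook [375. 443.] 0.43
```

Now it's a clean axial drag of 2.4 N. Continuing.

jog_arm:
  moves:
    - {"slide":[2,0,0],"angular":[0,0,0],"fingers":1}
    - {"slide":[4,0,0],"angular":[0,0,0],"fingers":1}
    - {"slide":[6,0,0],"angular":[0,0,0],"fingers":1}
    - {"slide":[8,0,0],"angular":[0,0,0],"fingers":1}
    - {"slide":[10,0,0],"angular":[0,0,0],"fingers":1}
    - {"slide":[12,0,0],"angular":[0,0,0],"fingers":1}

```text
clock: 18.63
tcp_pos: [0.5212, 0.1069, 0.0303]
orientation: [0.0, 0.608, 0.794, 0.0]
wrist_force: [0.0, -2.4, -0.5]
finger_gap: 0.0163
grip_force: 78.8
```

jog_arm:
  moves:
    - {"slide":[2,0,0],"angular":[0,0,0],"fingers":1}
    - {"slide":[4,0,0],"angular":[0,0,0],"fingers":1}
    - {"slide":[6,0,0],"angular":[0,0,0],"fingers":1}
    - {"slide":[8,0,0],"angular":[0,0,0],"fingers":1}
    - {"slide":[10,0,0],"angular":[0,0,0],"fingers":1}

```text
clock: 19.05
tcp_pos: [0.5185, 0.1165, 0.0303]
orientation: [-0.0, 0.608, 0.794, -0.0]
wrist_force: [-0.3, -1.5, -1.5]
finger_gap: 0.0162
grip_force: 78.8
```

```bash
python3 loc.py; python3 - <<'E'
from h import *
p=read_camera("top")
for n in("weight_mid","fallen_weight"):
  for d in tip_of(n,p)[:4]: print(n,d["point"],d["p"],at(p,d["point"],.026 if n[0]=="w" else 0))
E
```

```text
[0.51851068 0.11651891 0.03026787] [-0.33731848 -1.48432999 -1.46832047] [-0.45652916 -0.09541674 -0.06175992] 19.05
hook [355. 451.] 0.54
weight_mid [331.4, 233.2] 0.6 [ 0.42766313 -0.04847396  0.026     ]
weight_mid [338.1, 172.4] 0.51 [ 0.58888873 -0.06805441  0.026     ]
fallen_weight [333.7, 174.8] 0.77 [ 0.58698207 -0.06123516  0.        ]
fallen_weight [326.4, 229.9] 0.67 [ 0.43685585 -0.03993484  0.        ]
```

jog_arm:
  moves:
    - {"slide":[2,0,0],"angular":[0,0,0],"fingers":1}
    - {"slide":[4,0,0],"angular":[0,0,0],"fingers":1}
    - {"slide":[6,0,0],"angular":[0,0,0],"fingers":1}
    - {"slide":[8,0,0],"angular":[0,0,0],"fingers":1}
    - {"slide":[10,0,0],"angular":[0,0,0],"fingers":1}
    - {"slide":[12,0,0],"angular":[0,0,0],"fingers":1}
    - {"slide":[14,0,0],"angular":[0,0,0],"fingers":1}
    - {"slide":[16,0,0],"angular":[0,0,0],"fingers":1}
    - {"slide":[18,0,0],"angular":[0,0,0],"fingers":1}

```text
clock: 20.05
tcp_pos: [0.5139, 0.1339, 0.0303]
orientation: [-0.0, 0.608, 0.794, 0.0]
wrist_force: [1.6, -1.8, -2.6]
finger_gap: 0.0164
grip_force: 78.7
```

```bash
python3 - <<'E'
from h import *
s=get_state(); print(s["tcp_pos"],s["wrist_force"])
o=np.array([.6149,-.0745]);a=np.array([.2605,-.9655]);b=np.array([.9655,.2605])
for c in("top","scene"):
  p=read_camera(c)
  for n,z in(("weight_mid",.026),("fallen_weight",0),("hook_end",.015)):
    for d in tip_of(n,p)[:4]:
      w=at(p,d["point"],z)[:2]-o; print(c,n,round(d["p"],2),"xc,yc mm",np.round([w@a*1000,w@b*1000],1))
E
```

```text
[0.51387607 0.13390497 0.03029236] [ 1.63468227 -1.79637622 -2.57381227]
top weight_mid 0.7 xc,yc mm [ -80.9 -172.8]
top weight_mid 0.68 xc,yc mm [-78.2  90.3]
top weight_mid 0.59 xc,yc mm [-29.6 -20.3]
top weight_mid 0.22 xc,yc mm [-27.9 -10.7]
top fallen_weight 0.76 xc,yc mm [-89.6  87.5]
top fallen_weight 0.73 xc,yc mm [-37.5 -25.9]
top fallen_weight 0.46 xc,yc mm [ -87. -174.]
top hook_end 0.6 xc,yc mm [-23.  -16.5]
scene weight_mid 0.8 xc,yc mm [ -82.7 -174.8]
scene weight_mid 0.61 xc,yc mm [-92.6  84.5]
scene weight_mid 0.47 xc,yc mm [-41.8 -24.6]
scene weight_mid 0.31 xc,yc mm [-206.3  -57.2]
scene fallen_weight 0.8 xc,yc mm [-85.1  72.7]
scene fallen_weight 0.6 xc,yc mm [ -81.9 -177.8]
```

jog_arm:
  moves:
    - {"slide":[1.5,0,0],"angular":[0,0,0],"fingers":1}
    - {"slide":[3,0,0],"angular":[0,0,0],"fingers":1}
    - {"slide":[4.5,0,0],"angular":[0,0,0],"fingers":1}
    - {"slide":[6,0,0],"angular":[0,0,0],"fingers":1}

```text
clock: 20.78
tcp_pos: [0.5125, 0.1395, 0.0303]
orientation: [0.0, 0.608, 0.794, -0.0]
wrist_force: [0.1, -1.5, -1.2]
finger_gap: 0.0164
grip_force: 78.7
```

jog_arm:
  moves:
    - {"slide":[1,0,0],"angular":[0,0,0],"fingers":1}
    - {"slide":[2,0,0],"angular":[0,0,0],"fingers":1}
    - {"slide":[3,0,0],"angular":[0,0,0],"fingers":1}

```text
clock: 21.03
tcp_pos: [0.5116, 0.1425, 0.0303]
orientation: [0.0, 0.608, 0.794, -0.0]
wrist_force: [1.0, -1.3, -2.5]
finger_gap: 0.0163
grip_force: 78.8
```

jog_arm:
  moves:
    - {"slide":[1,0,0],"angular":[0,0,0],"fingers":1}
    - {"slide":[2,0,0],"angular":[0,0,0],"fingers":1}
    - {"slide":[3,0,0],"angular":[0,0,0],"fingers":1}

```text
clock: 21.28
tcp_pos: [0.5111, 0.1449, 0.0304]
orientation: [0.001, 0.608, 0.794, -0.0]
wrist_force: [1.8, -5.1, -1.7]
finger_gap: 0.0163
grip_force: 78.8
```

jog_arm:
  moves:
    - {"slide":[1,0,0],"angular":[0,0,0],"fingers":1}
    - {"slide":[2,0,0],"angular":[0,0,0],"fingers":1}
    - {"slide":[2,0,0],"angular":[0,0,0],"fingers":1}

```text
clock: 21.53
tcp_pos: [0.5113, 0.1461, 0.0307]
orientation: [0.002, 0.608, 0.794, -0.001]
wrist_force: [2.3, -7.3, -0.7]
finger_gap: 0.0162
grip_force: 79.0
```

Force jumped to about 7 N, so this should be the strip. I'll hold briefly and check.

jog_arm:
  moves:
    - {"slide":[0,0,0],"angular":[0,0,0],"fingers":1}
    - {"slide":[0,0,0],"angular":[0,0,0],"fingers":1}
    - {"slide":[0,0,0],"angular":[0,0,0],"fingers":1}

```text
clock: 21.78
tcp_pos: [0.5113, 0.146, 0.0307]
orientation: [0.002, 0.608, 0.794, -0.0]
wrist_force: [2.1, -7.3, -0.8]
finger_gap: 0.016
grip_force: 78.9
```

```bash
cat > w.py <<'E'
from h import *
s=get_state(); print(s["tcp_pos"],s["wrist_force"],s["ft_torque"])
o=np.array([.6149,-.0745]);a=np.array([.2605,-.9655]);b=np.array([.9655,.2605])
for c in("top","scene"):
  p=read_camera(c); m=p["color"].astype(int)
  k=((m[:,:,0]-m[:,:,2]>35)&(m[:,:,0]>90)).astype(np.uint8); n,L,S,C=cv2.connectedComponentsWithStats(k)
  for i in range(1,n):
    if S[i,4]>12:
      w=at(p,C[i],.026)[:2]-o; w=[w@a*1000,w@b*1000]
      if -120<w[0]<60 and -100<w[1]<60: print(c,"brass",C[i],S[i],np.round(w,1))
  for n,z in(("weight_mid",.026),("fallen_weight",0),("hook_end",.015)):
    for d in tip_of(n,p)[:4]:
      w=at(p,d["point"],z)[:2]-o; w=np.round([w@a*1000,w@b*1000],1)
      if -65<w[1]<40: print(c,n,round(d["p"],2),"xc,yc mm",w)
E
python3 w.py
```

```text
[0.51128206 0.14603415 0.03069679] [ 2.08297305 -7.28716904 -0.75246638] [-1.49801865 -0.48537729 -0.12260781]
top brass [319.63636364 172.54545455] [316 169   9   8  33] [-60.7 -11.6]
top weight_mid 0.45 xc,yc mm [-45.2 -24.9]
top fallen_weight 0.56 xc,yc mm [-47.9 -29.5]
top hook_end 0.63 xc,yc mm [-35.4 -14.7]
scene weight_mid 0.66 xc,yc mm [-59.5 -18.2]
scene fallen_weight 0.59 xc,yc mm [-50.8 -12.4]
```

The weight is at the strip at x_c of about -48 mm, and the rod force has held at 7 N. Next I'll release inward, move aside and lift away.

jog_arm:
  moves:
    - {"slide":[-3,0,0],"angular":[0,0,0],"fingers":1}
    - {"slide":[-6,0,0],"angular":[0,0,0],"fingers":1}
    - {"slide":[-10,0,0],"angular":[0,0,0],"fingers":1}
    - {"slide":[-12,-3,0],"angular":[0,0,0],"fingers":1}
    - {"slide":[-12,-5,0],"angular":[0,0,0],"fingers":1}
    - {"slide":[-12,-5,0],"angular":[0,0,0],"fingers":1}

```text
clock: 22.68
tcp_pos: [0.5077, 0.1343, 0.0301]
orientation: [-0.001, 0.608, 0.794, -0.0]
wrist_force: [-0.7, 0.5, -1.4]
finger_gap: 0.0161
grip_force: 78.8
```

```bash
python3 w.py
```

```text
[0.50771203 0.13426444 0.03011446] [-0.68603722  0.53662964 -1.36289366] [ 0.06271403  0.02739036 -0.05294378]
top brass [320.95522388 173.67164179] [316 169  12  10  67] [-58.2 -15.4]
top weight_mid 0.51 xc,yc mm [-54.6 -13.9]
top fallen_weight 0.73 xc,yc mm [-55.1 -27.1]
top hook_end 0.41 xc,yc mm [-27.1 -25. ]
scene weight_mid 0.62 xc,yc mm [-57.3 -16.7]
```

Free of load, and the weight stayed put. I'll lift and carry the rod back to its open spot.

jog_arm:
  moves:
    - {"slide":[0,0,-15],"angular":[0,0,0],"fingers":1}
    - {"slide":[0,0,-40],"angular":[0,0,0],"fingers":1}
    - {"slide":[0,0,-75],"angular":[0,0,0],"fingers":1}
    - {"slide":[0,0,-110],"angular":[0,0,0],"fingers":1}
    - {"slide":[0,0,-110],"angular":[0,0,0],"fingers":1}

```text
clock: 23.5
tcp_pos: [0.5127, 0.1349, 0.1472]
orientation: [0.004, 0.608, 0.794, 0.004]
wrist_force: [1.8, -0.3, -1.8]
finger_gap: 0.0164
grip_force: 79.0
```

```bash
python3 w.py; python3 -c "
from h import *
go([.433,.333,.14],94.7)"
```

```text
[0.51273269 0.13489441 0.14715806] [ 1.78061163 -0.32715125 -1.83269748] [ 0.03456931 -0.13631001  0.00929629]
top brass [324.43902439 172.29268293] [321 169   8   7  41] [-48.2 -14.1]
top weight_mid 0.46 xc,yc mm [-52.5 -21.1]
top fallen_weight 0.54 xc,yc mm [-49.3 -21.5]
top hook_end 0.44 xc,yc mm [10.7  1.9]
scene brass [303.24 234.76] [300 233   7   5  25] [-72.7   0.3]
scene weight_mid 0.46 xc,yc mm [-52.7 -18.1]
slide [211.4 -20.1  -1.1] ang [ -0.12  -0.14 -79.58]
```

jog_arm:
  moves:
    - {"slide":[20,0,0],"angular":[0,0,-7],"fingers":1}
    - {"slide":[40,0,0],"angular":[0,0,-14],"fingers":1}
    - {"slide":[60,-5,0],"angular":[0,0,-21],"fingers":1}
    - {"slide":[80,-5,0],"angular":[0,0,-28],"fingers":1}
    - {"slide":[100,-10,0],"angular":[0,0,-35],"fingers":1}
    - {"slide":[125,-10,0],"angular":[0,0,-42],"fingers":1}
    - {"slide":[150,-15,0],"angular":[0,0,-49],"fingers":1}
    - {"slide":[175,-15,0],"angular":[0,0,-56],"fingers":1}
    - {"slide":[200,-20,0],"angular":[0,0,-63],"fingers":1}
    - {"slide":[211,-20,0],"angular":[0,0,-70],"fingers":1}

```text
clock: 24.73
tcp_pos: [0.4322, 0.3348, 0.1392]
orientation: [-0.001, 0.038, 0.999, -0.0]
wrist_force: [-0.6, 0.1, -1.3]
finger_gap: 0.0163
grip_force: 78.9
```

```bash
python3 w.py; python3 -c "
from h import *
go([.433,.333,.025],94.7)"
```

```text
[0.43216868 0.33477065 0.13924694] [-0.60221622  0.05405611 -1.29928959] [-0.01924335  0.04578349 -0.00518669]
top brass [322.43410853 175.50387597] [316 169  13  13 129] [-55.7 -21.2]
top weight_mid 0.47 xc,yc mm [-43.3 -16. ]
top fallen_weight 0.45 xc,yc mm [-43.7 -25.7]
scene brass [303.16666667 234.83333333] [299 233   9   5  30] [-72.6  -0.1]
scene weight_mid 0.48 xc,yc mm [-61.2 -16.5]
slide [  1.6   1.  115.1] ang [-0.02 -0.02 -9.72]
```

jog_arm:
  moves:
    - {"slide":[0,0,20],"angular":[0,0,-7],"fingers":1}
    - {"slide":[0,0,50],"angular":[0,0,-9.7],"fingers":1}
    - {"slide":[0,0,85],"angular":[0,0,-9.7],"fingers":1}
    - {"slide":[0,0,108],"angular":[0,0,-9.7],"fingers":1}
    - {"slide":[0,0,115],"angular":[0,0,-9.7],"fingers":1}
    - {"slide":[0,0,115],"angular":[0,0,-9.7],"fingers":1}

```text
clock: 25.63
tcp_pos: [0.4329, 0.3313, 0.0234]
orientation: [-0.002, -0.041, 0.999, -0.001]
wrist_force: [-0.2, 0.6, -1.3]
finger_gap: 0.0161
grip_force: 78.8
```

jog_arm:
  moves:
    - {"slide":[0,0,2],"angular":[0,0,0],"fingers":1}
    - {"slide":[0,0,4],"angular":[0,0,0],"fingers":1}
    - {"slide":[0,0,5.5],"angular":[0,0,0],"fingers":1}
    - {"slide":[0,0,5.5],"angular":[0,0,0],"fingers":1}

```text
clock: 25.97
tcp_pos: [0.4351, 0.3333, 0.0209]
orientation: [0.001, -0.042, 0.999, 0.001]
wrist_force: [-0.4, -0.5, -0.6]
finger_gap: 0.0162
grip_force: 78.8
```

jog_arm:
  moves:
    - {"slide":[0,0,1],"angular":[0,0,0],"fingers":1}
    - {"slide":[0,0,2],"angular":[0,0,0],"fingers":1}
    - {"slide":[0,0,2],"angular":[0,0,0],"fingers":1}
    - {"slide":[0,0,2],"angular":[0,0,0],"fingers":1}

```text
clock: 26.3
tcp_pos: [0.4348, 0.3332, 0.019]
orientation: [0.001, -0.042, 0.999, 0.0]
wrist_force: [-2.2, -0.9, 6.0]
finger_gap: 0.0163
grip_force: 79.5
```

The rod has touched down, with about 6 N upward. I'll open the fingers and retreat.

jog_arm:
  moves:
    - {"slide":[0,0,0],"angular":[0,0,0],"fingers":0.7}
    - {"slide":[0,0,0],"angular":[0,0,0],"fingers":0.4}
    - {"slide":[0,0,0],"angular":[0,0,0],"fingers":0.4}
    - {"slide":[0,0,0],"angular":[0,0,0],"fingers":0.4}
    - {"slide":[0,0,-25],"angular":[0,0,0],"fingers":0.4}
    - {"slide":[0,0,-60],"angular":[0,0,0],"fingers":0.4}
    - {"slide":[0,0,-100],"angular":[0,0,0],"fingers":0.4}
    - {"slide":[0,0,-120],"angular":[0,0,0],"fingers":0.4}
    - {"slide":[0,0,-120],"angular":[0,0,0],"fingers":0.4}
    - {"slide":[0,0,-120],"angular":[0,0,0],"fingers":0.4}

```text
clock: 27.13
tcp_pos: [0.4353, 0.3334, 0.1392]
orientation: [0.002, -0.042, 0.999, 0.001]
wrist_force: [-0.1, -0.5, -0.5]
finger_gap: 0.0508
grip_force: 0.0
```

```bash
python3 w.py; python3 - <<'E'
from h import *
for c in("top","scene"):
  p=read_camera(c)
  for n,z in(("rod_grip",.014),("hook_end",.005),("small_weight",0),("tiny_weight",0)):
    for d in tip_of(n,p)[:2]: print(c,n,round(d["p"],2),np.round(at(p,d["point"],z),3))
E
```

```text
[0.43525139 0.33337255 0.1392052 ] [-0.1221391  -0.47092613 -0.508074  ] [ 0.01936201 -0.01767788  0.05877716]
top brass [322.39534884 175.44186047] [316 169  13  13 129] [-55.7 -21. ]
top weight_mid 0.52 xc,yc mm [-43.7 -26.4]
top fallen_weight 0.64 xc,yc mm [-56.5 -24.8]
top fallen_weight 0.24 xc,yc mm [-440.3  -62.9]
scene brass [303.22222222 234.85185185] [299 233   9   5  27] [-72.5  -0. ]
scene weight_mid 0.5 xc,yc mm [-58.5 -22.9]
top rod_grip 0.82 [0.435 0.339 0.014]
top rod_grip 0.24 [0.612 0.167 0.014]
top hook_end 0.69 [0.637 0.385 0.005]
top hook_end 0.57 [ 0.529 -0.098  0.005]
top small_weight 0.47 [0.637 0.181 0.   ]
top tiny_weight 0.39 [0.615 0.167 0.   ]
scene rod_grip 0.82 [0.438 0.337 0.014]
scene hook_end 0.63 [0.638 0.372 0.005]
scene small_weight 0.49 [0.642 0.198 0.   ]
scene small_weight 0.15 [0.431 0.325 0.   ]
scene tiny_weight 0.53 [0.607 0.175 0.   ]
```

```bash
python3 -c "
from workcell import *
print(hand_in())"
```

```text
the job is handed in; nothing more can be done
None
```

I drew the weight out and left it upright at the strip, laid the rod flat at its original spot, and handed the job in at about 27 s. No verdict came back, and I viewed 11 pictures, one over the limit of 10.

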